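# Balance check of edger blades

## Task

The edger blade lying across the domed balancing stand has been checked: take it off and lay it flat on the floor of the empty sheet-metal crate. Then balance the other blade, the one lying on the bench, on top of the dome so that it rests there by itself, level and still. Do not shift the other things lying about on the bench.

Things in the scene. Friction and masses are not known exactly. Their poses are not given: they have to be found in the camera images.
- stand: balancing stand, fixed to the bench: square dark steel foot 130 x 130 x 12 mm, a column 124 mm in diameter, its rim 60 mm above the bench, and on it a smooth bare-steel dome (part of a sphere of radius 60 mm, centre 62 mm above the bench; highest point 122 mm above the bench). Origin: centre of the underside of the foot, z up
- dome_top (a point): the highest point of the dome, 122 mm above the bench
- crate: empty open crate of grey painted sheet metal, fixed, outside 280 x 160 x 60 mm, walls and floor 5 mm thick. Origin: centre of its underside; x along its 280 mm length, y across, z up. It lies on one side (left or right) of the stand, the next blade on the other
- crate_in (a point): centre of the crate's inner floor, 5 mm above the bench; inner space 270 x 150 mm, 55 mm deep
- checked_blade: blade that starts balanced across the dome: flat dark steel bar 200 x 50 x 6 mm, 0.5 kg, mass centre in the middle. Near each end one long edge has an upturned fin (to 13 mm above the underside, 8 mm out); the middle 98 mm is plain, 50 mm wide. Two bolt holes 22 mm from the middle. Origin: centre of underside; x along the length, y across, z up
- next_blade: edger blade of the same kind, size and axes, which at the start lies flat on the bench, fins up
- small_carton: bystander: brown carton 50 x 70 x 40 mm, origin centre of underside
- socket: bystander: steel wrench socket standing on end, 28 mm diameter, 32 mm high
- screwdriver: bystander: screwdriver lying on the bench beyond the stand
- oil_bottle: bystander: grey plastic bottle, 72 mm diameter, 170 mm high, origin centre of underside
- spray_can: bystander: metal can, 65 mm diameter, 180 mm high, origin centre of underside
- bearing: bystander: steel bearing ring 62 mm diameter, 16 mm high, lying flat

How it is judged:
By the outcome, as a careful person would: the job done as asked, in the order asked, and still so for the second after the job is handed in, with the robot touching nothing.
It also fails if it takes over 72 s, if anything falls off the work surface, if the arm or the gripper's body presses on something with over 40 N, if the wrist force passes 120 N, or if a joint passes its speed limit or range.

## Robot

A 7-joint arm with a two-finger parallel gripper is mounted at the origin on the work surface. World frame = base frame: x ahead of the robot, y to its left, z up, the work surface at z = 0. Lengths are in m, angles in degrees, forces in N, time in s.
With the tool pointing down it reaches from about 0.4 to 0.875 m from the base axis. Payload 19.3 kg.
Tool frame: the origin (TCP) lies on the centre line of the jaws, within the pads' length; the fingertips stand 22 mm ahead of it and the grasp point (between the pads) lies 3 mm ahead of it; z points along the fingers, y is the line along which they close (so a half turn about z gives the same grasp; the last joint's range is limited). The gripper opens to 85 mm and grips with 20 to 120 N. Pads are 22 mm wide; open, the fingers measure 114 mm over their backs; the gripper's body (76 mm by 85 mm) begins 54 mm behind the grasp point. The pads swing forward as they close: fully open they stand 13 mm farther back than shut.
Start: joints at [-70.944, 29.874, -2.08, 91.645, 1.215, 58.505, -6.463], TCP at [0.245, 0.575, 0.253] pointing down, gripper open.
Joint ranges: [-166.77, 166.77], [-17.47, 122.26], [-85.68, 81.53], [9.62, 139.38], [-72.42, 252.41], [9.2, 110.78], [-144.41, 144.41]. Speed limits (degrees/s): [108.29, 108.29, 136.94, 136.94, 172.46, 172.46, 172.46].

## Interface

Orientations are given as [roll, pitch, yaw] about the fixed x, y, z axes, in that order (R = Rz(yaw) Ry(pitch) Rx(roll)).
In Python, from workcell import monitor, cams, sign_off gives the robot as it stands.
- The arm moves only by the tool play_rows, never from a script. Its argument "moves" is a list of rows, each an object of numbers: "wx", "wy", "wz": the turn, a rotation vector about the tool's x, y, z each as a share of 180 degrees, from -1 to 1; "x", "y", "z": the shift along the tool's x, y, z each as a share of 20 cm, from -1 to 1; "jaw": the closure, from -1 (fully open) to 1 (shut). A call has 1 to 20 rows; each row is the pose to reach, as a shift and turn from the pose commanded when the call began, along the tool's axes at that moment, turning the shorter way round; what a row does not reach only later rows make up. A row lasts 1/12 s, in which the tool goes at most 41.7 mm and 7.16 degrees, less where a joint would pass 70% of its speed; a pose out of reach is approached as far as the arm can. A call with a number of a shift or a turn outside -1 to 1 is refused whole. A call with a gripper value outside its range is refused whole. The fingers move at their own pace and stop on an object; "squeeze" is the grip in N (left out, the last holds). Time passes only in rows, so rows that repeat a pose let the fingers close. It gives the time, the measured TCP pose, the force, the opening and the grip force at its end, in the units of the state.
- monitor.get_state(): the state, without advancing time (a new reading comes with each control period).
- cams.camera(name): name is "scene" or "side" or "wrist"; returns (picture, depth): 384x512x3 uint8, red, green, blue; 384x512 float32, m along the optical axis (not along the pixel's ray), 0 where there is no reading.
- cams.camera_info(name): a dict with "fovy" (degrees; the focal length in pixels is half the picture's height over the tangent of half this angle, whatever the lens; pixels are square), "cx", "cy" (the principal point, pixels), "world_to_cam" (4x4, takes a point from world to camera coordinates); the wrist camera has in their place "tool_from_camera" (4x4, takes a point from camera to tool coordinates, whose origin is the TCP and whose axes are the flange's). Camera axes: x right, y up, looking along -z (the intrinsics and any distortion apply to the point x, -y, -z); pixel columns grow to the right and rows downward; lengths in m; the calibration is good to about 2 mm. A picture is of the moment at which its call begins: read the wrist's pose just before it. camera_info takes no time and is no camera call.
- sign_off(): hands the job in; it is judged then, once.
The state is a dict: "clock": time; "joints": joint angles; "qd": joint speeds; "tau": joint torques, N m; "tool_pos": TCP position; "eef_rot": TCP orientation; "force": force on the tool from outside, world axes, zero at the start; "wrist_torque": the same for the moment, N m; "grip_width": opening from 0.0 (shut) to 1.0 (fully open); "grasp_force": force on a finger pad.
Only numpy, scipy, OpenCV 4.12 (cv2) and the standard library are available. Lean on these libraries where they do the work, as an engineer would, in place of code of your own. Each camera call takes 0.05 s, during which the arm holds its last target. There are 200 camera calls.

## Working session

There is one attempt and no reset: what is moved stays moved. The work goes in short steps, Python scripts to look and compute and a tool call to move; the robot and the scene stay as the last step left them, time stands still between calls to the robot, and variables do not carry over. Pictures are saved under pics/ and viewed, at most 10 in all, crops included, and the job is handed in when it is done.

Besides the shell and the picture viewer there is one more tool, called after "Call:" by a JSON object that holds its "op" and its "data". play_rows: Moves the arm, as the interface text tells. Shift numbers are shares of 20 cm and turn numbers shares of 180 degrees, none past 1 either way. Its arguments: {"type":"object","properties":{"moves":{"type":"array"},"squeeze":{"type":"number"}},"required":["moves"]}

```bash
mkdir -p pics
cat > h.py <<'E'
import numpy as np,cv2
from workcell import monitor,cams,sign_off
from scipy.spatial.transform import Rotation as R
def K(i):
    f=192/np.tan(np.radians(i['fovy'])/2); return f,i['cx'],i['cy']
def T_tool():
    s=monitor.get_state();T=np.eye(4);T[:3,:3]=R.from_euler('xyz',s['eef_rot'],degrees=True).as_matrix();T[:3,3]=s['tool_pos'];return T
def c2w(n,T=None):
    i=cams.camera_info(n)
    return np.linalg.inv(i['world_to_cam']) if n!='wrist' else T@np.array(i['tool_from_camera'])
def shot(n,name):
    T=T_tool();p,d=cams.camera(n);np.savez('pics/'+name+'.npz',p=p,d=d,M=c2w(n,T))
    cv2.imwrite('pics/'+name+'.png',p[:,:,::-1]);return p,d
def load(name):
    z=np.load('pics/'+name+'.npz');return z['p'],z['d'],z['M']
def cloud(n,name):
    p,d,M=load(name);f,cx,cy=K(cams.camera_info(n));v,u=np.mgrid[0:384,0:512]
    P=np.stack([(u-cx)/f*d,-(v-cy)/f*d,-d],-1);return p,d,P@M[:3,:3].T+M[:3,3]
def ray(n,name,u,v,z):
    _,_,M=load(name);f,cx,cy=K(cams.camera_info(n))
    r=M[:3,:3]@np.array([(u-cx)/f,-(v-cy)/f,-1]);o=M[:3,3];return o+r*(z-o[2])/r[2]
E
python3 - <<'E'
from h import *
for n in ['scene','side','wrist']:
    shot(n,n+'0');print(n,cams.camera_info(n))
a=[cv2.imread(f'pics/{n}0.png') for n in ['scene','side','wrist']]
print(monitor.get_state())
E
```

```text
scene {'fovy': 47.28061718320261, 'cx': 256.3057195265817, 'cy': 190.97980294815758, 'world_to_cam': array([[-1.33883352e-01,  9.90995824e-01, -1.58910853e-03,
         9.52030423e-02],
       [-6.31464622e-01, -8.40746857e-02,  7.70833236e-01,
         2.94997934e-01],
       [ 7.63758914e-01,  1.04205203e-01,  6.37035004e-01,
        -1.67553975e+00],
       [ 0.00000000e+00,  0.00000000e+00,  0.00000000e+00,
         1.00000000e+00]])}
side {'fovy': 56.295635018249705, 'cx': 265.7065221390457, 'cy': 187.4557867681533, 'world_to_cam': array([[ 0.6923632 , -0.7214526 ,  0.0118045 , -0.38374801],
       [ 0.34597729,  0.346295  ,  0.87199741, -0.30023531],
       [-0.63319264, -0.59965483,  0.48936813, -0.57995725],
       [ 0.        ,  0.        ,  0.        ,  1.        ]])}
wrist {'fovy': 65.95716513150622, 'cx': 253.00568085218615, 'cy': 197.20712392260188, 'tool_from_camera': array([[-2.07025513e-04,  9.58207638e-01,  2.86073555e-01,
         7.30352669e-02],
       [ 9.99999962e-01,  2.50913485e-04, -1.16759177e-04,
         4.86389446e-05],
       [-1.83659247e-04,  2.86073520e-01, -9.58207654e-01,
        -1.21106775e-01],
       [ 0.00000000e+00,  0.00000000e+00,  0.00000000e+00,
         1.00000000e+00]])}
{'clock': 0.15, 'joints': array([-70.94503292,  29.90310074,  -2.07969787,  91.66402905,
         1.21568392,  58.50524637,  -6.46156571]), 'qd': array([-0.04693496, -0.12711199,  0.10102407, -0.09509145,  0.08427982,
        0.02229794,  0.01245214]), 'tau': array([ 2.60565386e-03, -9.27392149e+01,  1.98104270e+00, -3.70047498e+01,
        1.79957645e-02,  6.45604130e-03, -7.71516125e-05]), 'tool_pos': array([0.24493955, 0.57476308, 0.25285288]), 'eef_rot': array([-1.79949945e+02,  5.05454080e-03,  1.56922571e+02]), 'force': array([0.00630361, 0.07699249, 0.1556862 ]), 'wrist_torque': array([-0.06015332, -0.01712087,  0.02513734]), 'grasp_force': 0.0, 'grip_width': 0.998994500834134}
```

View pics/scene0.png

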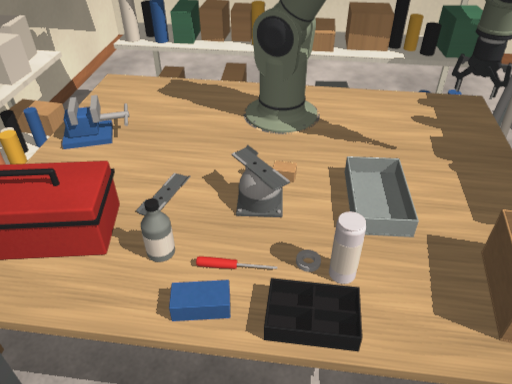

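View pics/side0.png

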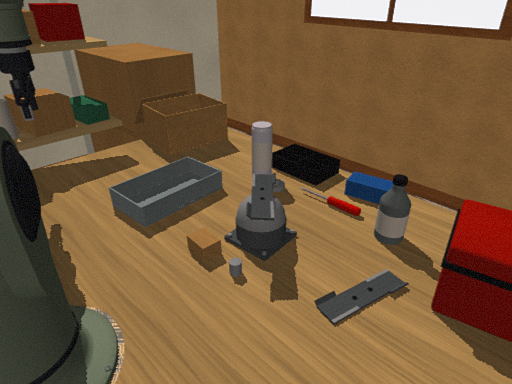

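The scene view shows the checked blade on the dome around (260,167), the next blade at (165,193), the crate at (380,195) and the bottle at (157,235). In the side view, the dome is at (262,215), the next blade at (363,297), the carton at (204,247), the socket at (236,267) and the crate at (167,190).

```bash
cat >> h.py <<'E'
def rect(X):
    (c,(w,h),a)=cv2.minAreaRect((X[:,:2]*1000).astype(np.float32));b=a if w>h else a+90
    return np.round(c,1),np.round(sorted((w,h)),1),round((b+90)%180-90,1)
def blob(m):
    n,l,s,_=cv2.connectedComponentsWithStats(m.astype(np.uint8));return [l==i for i in range(1,n) if s[i,4]>60]
E
python3 - <<'E'
from h import *
for n in ['scene','side']:
    p,d,W=cloud(n,n+'0');ok=(d>0);x,y,z=W[...,0],W[...,1],W[...,2]
    roi=ok&(x>.35)&(x<1.0)&(abs(y)<.4)
    print(n,'bench z',np.median(z[roi&(abs(z)<.02)]))
    for lo,hi,t in [(.115,.16,'hi'),(.02,.115,'mid')]:
        for b in blob(roi&(z>lo)&(z<hi)):
            v,u=np.where(b);print(t,len(u),'px',int(u.mean()),int(v.mean()),rect(W[b]),np.round(np.percentile(z[b],[2,50,98])*1000,1))
    s=p.astype(int);dark=roi&(z<.025)&(s.max(2)<140)&(s.max(2)-s.min(2)<30)
    for b in blob(dark):
        v,u=np.where(b);print('dark',len(u),int(u.mean()),int(v.mean()),rect(W[b]),np.round(np.percentile(z[b],[2,50,98])*1000,1))
E
```

```text
scene bench z 0.0020788206881319216
hi 997 px 260 167 (array([521.1, -18.2]), array([ 62.3, 206.1]), 41.1) [118.1 129.8 135.9]
hi 602 px 96 204 (array([ 709.6, -398.4]), array([ 31.3, 157.9]), 11.4) [117.1 135.2 159.6]
hi 389 px 154 218 (array([ 755.5, -238.2]), array([48. , 60.1]), -64.9) [115.5 128.  158.2]
hi 431 px 347 242 (array([778.1, 214.1]), array([32.6, 65. ]), 80.5) [116.2 136.8 159.3]
mid 256 px 350 186 (array([473.3, 241.8]), array([  6.3, 244.1]), 3.7) [22.7 52.7 63.7]
mid 302 px 285 167 (array([389.4,  43.8]), array([55.8, 69.3]), 87.3) [22.7 41.2 44.9]
mid 343 px 404 188 (array([454. , 394.8]), array([  6.5, 208.4]), 3.5) [21.  45.4 63.6]
mid 1189 px 257 193 (array([503.5, -44.8]), array([105. , 193.8]), 44.2) [ 22.4  68.4 112.3]
mid 748 px 102 227 (array([ 719. , -387.4]), array([ 24.9, 132.3]), -0.1) [ 22.   64.7 105.7]
mid 890 px 158 239 (array([ 761.4, -234.8]), array([48., 72.]), -60.2) [ 22.1  74.  114.1]
mid 617 px 389 223 (array([610.6, 334.5]), array([  9.9, 131.4]), -86.9) [21.2 43.7 62.8]
mid 772 px 343 262 (array([776.7, 213.7]), array([35.1, 65.5]), 79.3)
[... 2809 characters left out ...]
4]
dark 454 304 173 (array([855.6, 117.5]), array([107.8, 228. ]), -56.6) [ 0.1 12.5 24.6]
dark 1157 162 187 (array([487.8, 360.1]), array([ 83.4, 249.7]), -1.7) [ 2.5  5.  23.8]
dark 129 278 185 (array([741.2, 125.1]), array([36.6, 63.3]), 36.1) [-0.9 13.6 17.6]
dark 624 183 203 (array([484.1, 242.1]), array([  8.2, 266.9]), 3.6) [-0.8 11.9 24.2]
dark 799 260 244 (array([519. , -15.8]), array([129.2, 130.2]), 5.5) [ 0.5 11.7 23.6]
dark 217 387 238 (array([ 731. , -250.5]), array([32.8, 70. ]), -61.9) [ 1.7 13.4 24.7]
dark 105 235 271 (array([386.2, -71.6]), array([11.1, 24.9]), -32.4) [ 0.6 12.3 24.6]
dark 2074 358 296 (array([ 526.5, -299.1]), array([ 59.7, 202.2]), -16.9) [ 1.5  6.1 11.7]
```

```bash
cat >> h.py <<'E'
def go(pos,yaw):
    T=T_tool();s=T[:3,:3].T@(np.array(pos)-T[:3,3])/.2
    D=R.from_matrix(T[:3,:3]).inv()*R.from_euler('xyz',[180,0,yaw],degrees=True)
    print('to',pos,yaw,'shift',np.round(s,4),'turn',np.round(D.as_rotvec(degrees=True)/180,4),'rows',np.ceil([np.linalg.norm(s)*200/41.7,D.magnitude()*180/np.pi/7.16]))
E
python3 -c "
from h import *
go([.5215,-.017,.20],41.1);go([.245+.0922*1,.575-.1973*1,.253],118.3)"
```

```text
to [0.5215, -0.017, 0.2] 41.1 shift [-2.4319 -2.1798  0.2664] turn [-1.000e-04  3.000e-04  6.435e-01] rows [16. 17.]
to [0.3372, 0.3776999999999999, 0.253] 118.3 shift [-0.8106 -0.7256 -0.    ] turn [-3.000e-04  1.000e-04  2.146e-01] rows [6. 6.]
```

Call:
{"op": "play_rows", "data": {"moves": [{"x": -0.81,"y": -0.73,"z": 0,"wz": 0.215,"jaw": -0.3},{"x": -0.81,"y": -0.73,"z": 0,"wz": 0.215,"jaw": -0.3},{"x": -0.81,"y": -0.73,"z": 0,"wz": 0.215,"jaw": -0.3},{"x": -0.81,"y": -0.73,"z": 0,"wz": 0.215,"jaw": -0.3},{"x": -0.81,"y": -0.73,"z": 0,"wz": 0.215,"jaw": -0.3},{"x": -0.81,"y": -0.73,"z": 0,"wz": 0.215,"jaw": -0.3}]}}

```text
schema error: expected keys wx, wy, wz, x, y, z, jaw
```

```bash
python3 -c "
from h import *
s=monitor.get_state();print(s['tool_pos'],s['eef_rot'],s['grip_width'],s['clock'])
go([.43,.18,.253],80);go([.5215,-.017,.20],41.1)"
```

```text
[0.24493955 0.57476308 0.25285288] [-1.79949945e+02  5.05454080e-03  1.56922571e+02] 0.998994500834134 0.15
to [0.43, 0.18, 0.253] 80 shift [-1.6249e+00 -1.4532e+00  7.0000e-04] turn [-2.000e-04  2.000e-04  4.273e-01] rows [11. 11.]
to [0.5215, -0.017, 0.2] 41.1 shift [-2.4319 -2.1798  0.2664] turn [-1.000e-04  3.000e-04  6.435e-01] rows [16. 17.]
```

All keys are required.

Call:
{"op": "play_rows", "data": {"moves": [{"wx": 0,"wy": 0,"wz": 0.215,"x": -0.81,"y": -0.73,"z": 0,"jaw": -0.3},{"wx": 0,"wy": 0,"wz": 0.215,"x": -0.81,"y": -0.73,"z": 0,"jaw": -0.3},{"wx": 0,"wy": 0,"wz": 0.215,"x": -0.81,"y": -0.73,"z": 0,"jaw": -0.3},{"wx": 0,"wy": 0,"wz": 0.215,"x": -0.81,"y": -0.73,"z": 0,"jaw": -0.3},{"wx": 0,"wy": 0,"wz": 0.215,"x": -0.81,"y": -0.73,"z": 0,"jaw": -0.3},{"wx": 0,"wy": 0,"wz": 0.215,"x": -0.81,"y": -0.73,"z": 0,"jaw": -0.3}]}}

```text
clock: 0.65
tool_pos: [0.3395, 0.3713, 0.2535]
eef_rot: [-180.0, 0.1, 117.4]
force: [1.8, -0.1, -0.8]
grip_width: 0.649
grasp_force: 0.0
```

```bash
python3 -c "
from h import *
s=monitor.get_state();print(s['tool_pos'],s['eef_rot'],s['grip_width'],s['clock'])
go([.43,.18,.253],80);go([.5215,-.017,.20],41.1)"
```

```text
[0.33947115 0.37128575 0.25348748] [-1.79985618e+02  1.07091957e-01  1.17444118e+02] 0.6487022420053431 0.65
to [0.43, 0.18, 0.253] 80 shift [-1.0574 -0.0391  0.0044] turn [1.00e-04 6.00e-04 2.08e-01] rows [6. 6.]
to [0.5215, -0.017, 0.2] 41.1 shift [-2.1419 -0.087   0.2715] turn [3.000e-04 6.000e-04 4.241e-01] rows [11. 11.]
```

Call:
{"op": "play_rows", "data": {"moves": [{"wx": 0,"wy": 0,"wz": 0.212,"x": -1.0,"y": -0.04,"z": 0,"jaw": -0.3},{"wx": 0,"wy": 0,"wz": 0.212,"x": -1.0,"y": -0.04,"z": 0,"jaw": -0.3},{"wx": 0,"wy": 0,"wz": 0.212,"x": -1.0,"y": -0.04,"z": 0,"jaw": -0.3},{"wx": 0,"wy": 0,"wz": 0.212,"x": -1.0,"y": -0.04,"z": 0,"jaw": -0.3},{"wx": 0,"wy": 0,"wz": 0.212,"x": -1.0,"y": -0.04,"z": 0,"jaw": -0.3},{"wx": 0,"wy": 0,"wz": 0.212,"x": -1.0,"y": -0.04,"z": 0,"jaw": -0.3}]}}

```text
clock: 1.15
tool_pos: [0.4265, 0.1912, 0.2536]
eef_rot: [179.9, 0.1, 79.2]
force: [0.0, -0.7, -0.1]
grip_width: 0.65
grasp_force: 0.0
```

```bash
python3 -c "
from h import *
go([.51,.00,.22],41.1)"
```

```text
to [0.51, 0.0, 0.22] 41.1 shift [-0.8607  0.5888  0.1698] turn [5.000e-04 2.000e-04 2.117e-01] rows [6. 6.]
```

Call:
{"op": "play_rows", "data": {"moves": [{"wx": 0,"wy": 0,"wz": 0.212,"x": -0.934,"y": 0.661,"z": 0.17,"jaw": -0.3},{"wx": 0,"wy": 0,"wz": 0.212,"x": -0.934,"y": 0.661,"z": 0.17,"jaw": -0.3},{"wx": 0,"wy": 0,"wz": 0.212,"x": -0.934,"y": 0.661,"z": 0.17,"jaw": -0.3},{"wx": 0,"wy": 0,"wz": 0.212,"x": -0.934,"y": 0.661,"z": 0.17,"jaw": -0.3},{"wx": 0,"wy": 0,"wz": 0.212,"x": -0.934,"y": 0.661,"z": 0.17,"jaw": -0.3},{"wx": 0,"wy": 0,"wz": 0.212,"x": -0.934,"y": 0.661,"z": 0.17,"jaw": -0.3},{"wx": 0,"wy": 0,"wz": 0.212,"x": -0.934,"y": 0.661,"z": 0.17,"jaw": -0.3},{"wx": 0,"wy": 0,"wz": 0.212,"x": -0.934,"y": 0.661,"z": 0.17,"jaw": -0.3},{"wx": 0,"wy": 0,"wz": 0.212,"x": -0.934,"y": 0.661,"z": 0.17,"jaw": -0.3}]}}

```text
clock: 1.9
tool_pos: [0.522, -0.0092, 0.2191]
eef_rot: [-180.0, 0.0, 42.0]
force: [-1.0, -0.1, -0.4]
grip_width: 0.649
grasp_force: 0.0
```

Run:
```python
from h import *
for n in ['scene','side','wrist']: shot(n,n+'1')
s=monitor.get_state();print(s['tool_pos'],s['eef_rot'],s['grip_width'],s['clock'])
a=np.radians(s['eef_rot'][2]);t=s['tool_pos']
for n in ['scene','side','wrist']:
    p,d,W=cloud(n,n+'1');x,y,z=W[...,0],W[...,1],W[...,2];dx,dy=x-t[0],y-t[1]
    tx=dx*np.cos(a)+dy*np.sin(a);ty=dx*np.sin(a)-dy*np.cos(a)
    for sg in (1,-1):
        b=(d>0)&(abs(tx)<.02)&(sg*ty>.015)&(sg*ty<.08)&(z>.15)&(z<.24)
        if b.sum()>5: print(n,sg,b.sum(),'tip z below tcp',np.round((t[2]-np.sort(z[b])[:8])*1000,1),'ty',np.percentile(ty[b],[2,98]))
    b=(d>0)&(np.hypot(dx,dy)<.13)&(z>.117)&(z<.145)
    print(n,b.sum(),rect(W[b]),'tool frame centre',np.median(tx[b]),np.median(ty[b]))
    m=b&(np.abs(tx)<.04)
    print(' mid z',np.percentile(z[m],[5,50,95]),'ty mid',np.percentile(ty[m],[1,50,99]),'plane',np.linalg.lstsq(np.c_[tx[m],ty[m],np.ones(m.sum())],z[m],rcond=None)[0])
    print(' tx',np.percentile(tx[b],[.5,99.5]))
```

```text
[ 0.52212716 -0.0085885   0.21945606] [-1.79983438e+02 -2.69774225e-02  4.20138895e+01] 0.6534292046029078 2.05
scene 1 81 tip z below tcp [16.3 13.3 12.8 11.8 11.   9.8  9.3  7.4] ty [0.02889062 0.04192953]
scene -1 90 tip z below tcp [16.4 15.3 13.8 13.3 12.3 12.2 11.8 11.5] ty [-0.03911363 -0.02613978]
scene 975 (array([520.8, -18. ]), array([ 62.3, 203.3]), 41.8) tool frame centre 0.0008236901936032482 0.006717252384361263
 mid z [0.12458095 0.1298004  0.13225564] ty mid [-0.01958462  0.00843005  0.0321544 ] plane [-0.00268741 -0.08558068  0.13005679]
 tx [-0.10522253  0.09360995]
side 1 90 tip z below tcp [15.8 15.3 15.  12.5 12.1 12.  11.9 10.4] ty [0.02705474 0.03916456]
side -1 102 tip z below tcp [16.1 15.2 15.  14.3 13.3 12.9 11.8 11.5] ty [-0.04112934 -0.02861004]
side 1096 (array([522. , -15.4]), array([ 60.1, 204.6]), 41.1) tool frame centre -0.027620836594965656 0.005008826390978798
 mid z [0.12602086 0.12759855 0.12906813] ty mid [-0.01964406  0.00469519  0.0296765 ] plane [ 0.00183026 -0.03627285  0.12777372]
 tx [-0.10571963  0.09361021]
wrist 1 1794 tip z below tcp [17.8 17.5 17.4 17.3 17.2 16.7 16.7 16.6] ty [0.02742771 0.04057014]
wrist -1 1811 tip z below tcp [17.7 17.6 17.3 17.2 17.2 17.  17.  16.9] ty [-0.04081163 -0.02763255]
wrist 18328 (array([522. , -17.1]), array([ 62.2, 202.7]), 40.9) tool frame centre 0.016455220265786337 0.00615354951625258
 mid z [0.12692517 0.12840519 0.12985631] ty mid [-0.01910641  0.00557233  0.03066696] plane [ 0.00168383 -0.04009534  0.1286057 ]
 tx [-0.1034811   0.09385188]
```

View pics/wrist1.png

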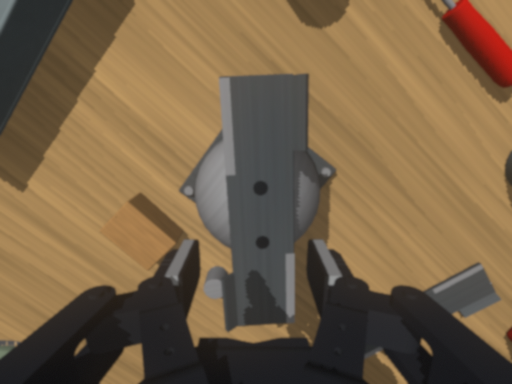

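The wrist view shows the blade's bolt holes at (260,188) and (262,242), with the fins on opposite edges. The jaws straddle the blade, and the blade tilts about 2° across its width.

Run:
```python
from h import *
a=ray('wrist','wrist1',260,188,.128);b=ray('wrist','wrist1',262,242,.128)
print(a,b,(a+b)/2,np.linalg.norm(a-b),np.degrees(np.arctan2(*(a-b)[1::-1])))
go([.5223,-.0165,.16],41)
```

```text
[ 0.53761287 -0.00115389  0.128     ] [ 0.50630669 -0.03185368  0.128     ] [ 0.52195978 -0.01650379  0.128     ] 0.0438469306318854 44.43968884884538
to [0.5223, -0.0165, 0.16] 41 shift [-0.026   0.0301  0.2973] turn [-0.0001 -0.0001  0.0056] rows [2. 1.]
```

Call:
{"op": "play_rows", "data": {"moves": [{"wx": 0,"wy": 0,"wz": 0.005,"x": -0.026,"y": 0.03,"z": 0.15,"jaw": -0.3},{"wx": 0,"wy": 0,"wz": 0.005,"x": -0.026,"y": 0.03,"z": 0.297,"jaw": -0.3},{"wx": 0,"wy": 0,"wz": 0.005,"x": -0.026,"y": 0.03,"z": 0.297,"jaw": -0.3},{"wx": 0,"wy": 0,"wz": 0.005,"x": -0.026,"y": 0.03,"z": 0.297,"jaw": -0.3},{"wx": 0,"wy": 0,"wz": 0.005,"x": -0.026,"y": 0.03,"z": 0.297,"jaw": -0.3},{"wx": 0,"wy": 0,"wz": 0.005,"x": -0.026,"y": 0.03,"z": 0.297,"jaw": -0.3}]}}

```text
clock: 2.55
tool_pos: [0.5232, -0.0173, 0.1615]
eef_rot: [179.9, -0.1, 41.0]
force: [-0.6, -0.6, -0.1]
grip_width: 0.652
grasp_force: 0.0
```

Run:
```python
from h import *
shot('wrist','w2');s=monitor.get_state();a=np.radians(s['eef_rot'][2]);t=s['tool_pos'];print(t,s['eef_rot'])
p,d,W=cloud('wrist','w2');x,y,z=W[...,0],W[...,1],W[...,2];dx,dy=x-t[0],y-t[1]
tx=dx*np.cos(a)+dy*np.sin(a);ty=dx*np.sin(a)-dy*np.cos(a)
b=(d>0)&(abs(tx)<.04)&(z>.118)&(z<.135)&(abs(ty)<.05)
print(np.percentile(ty[b],[1,99]),np.median(z[b]),z[b&(abs(ty)<.027)].mean())
for k in (-.03,-.01,.01,.03): q=b&(abs(tx-k)<.008);print(k,q.sum(),np.percentile(ty[q],[2,98]))
b=(d>0)&(abs(tx)<.02)&(abs(ty)>.015)&(abs(ty)<.05)&(z>.134)&(z<.16)
print(b.sum(),np.round((t[2]-np.sort(z[b])[:6])*1000,1))
go([.5223,-.0165,.138],41)
```

```text
[ 0.52314084 -0.01730884  0.16136972] [ 1.79939965e+02 -1.06790892e-01  4.10317967e+01]
[-0.02642769  0.02389909] 0.12839947856637712 0.12838845291154544
-0.03 1922 [-0.02318018  0.02449534]
-0.01 2129 [-0.02431302  0.02347868]
0.01 2361 [-0.02553804  0.0221327 ]
0.03 2612 [-0.02688458  0.02086992]
1008 [17.8 17.4 17.2 17.2 17.2 17.1]
to [0.5223, -0.0165, 0.138] 41 shift [-0.0007 -0.0059  0.1168] turn [ 0.0003 -0.0006  0.0002] rows [1. 1.]
```

Call:
{"op": "play_rows", "data": {"moves": [{"wx": 0,"wy": 0,"wz": -0.0195,"x": 0,"y": -0.006,"z": 0.06,"jaw": -0.3},{"wx": 0,"wy": 0,"wz": -0.0195,"x": 0,"y": -0.006,"z": 0.118,"jaw": -0.3},{"wx": 0,"wy": 0,"wz": -0.0195,"x": 0,"y": -0.006,"z": 0.118,"jaw": -0.3},{"wx": 0,"wy": 0,"wz": -0.0195,"x": 0,"y": -0.006,"z": 0.118,"jaw": -0.3},{"wx": 0,"wy": 0,"wz": -0.0195,"x": 0,"y": -0.006,"z": 0.118,"jaw": -0.3}]}}

```text
clock: 3.02
tool_pos: [0.5218, -0.0169, 0.1367]
eef_rot: [180.0, -0.0, 44.4]
force: [0.1, 0.0, 0.2]
grip_width: 0.65
grasp_force: 0.0
```

```bash
cat >> h.py <<'E'
def strip(name,zlo,zhi,half=.04):
    s=monitor.get_state();a=np.radians(s['eef_rot'][2]);t=s['tool_pos'];print(np.round(t,4),np.round(s['eef_rot'],1),s['clock'],s['grip_width'])
    p,d,W=cloud('wrist',name);x,y,z=W[...,0],W[...,1],W[...,2];dx,dy=x-t[0],y-t[1]
    tx=dx*np.cos(a)+dy*np.sin(a);ty=dx*np.sin(a)-dy*np.cos(a)
    b=(d>0)&(z>zlo)&(z<zhi)&(abs(ty)<.05)&(abs(tx)<.14)
    print('tx ends',np.percentile(tx[b],[.3,99.7]),'z',np.median(z[b]))
    q=[]
    for k in np.arange(-half,half+.001,.01):
        m=b&(abs(tx-k)<.004)
        if m.sum()>50: q.append((k,*np.percentile(ty[m],[2,98])))
    q=np.array(q);print(np.round(q*1000,1));f=np.polyfit(q[:,0],q[:,1:].mean(1),1);print('yaw off',-np.degrees(np.arctan(f[0])),'ty at 0',f[1])
E
python3 - <<'E'
from h import *
shot('wrist','w3');strip('w3',.12,.1345)
E
```

```text
[ 0.5219 -0.0168  0.1368] [180.   -0.   44.4] 3.0667 0.6477141995772333
tx ends [-0.04432558  0.09994778] z 0.12859940812677056
[[-40.  -23.7  24.1]
 [-30.  -23.5  24.1]
 [-20.  -23.7  23.8]
 [-10.  -27.8  27.8]
 [  0.  -27.8  27.8]
 [ 10.  -38.5  38.5]
 [ 20.  -23.7  23.8]
 [ 30.  -23.7  23.9]
 [ 40.  -23.8  23.8]]
yaw off 0.12772845389599677 ty at 0 6.715410330470122e-05
```

Call:
{"op": "play_rows", "data": {"squeeze": 60, "moves": [{"wx": 0,"wy": 0,"wz": 0,"x": 0,"y": 0,"z": 0,"jaw": 0.1},{"wx": 0,"wy": 0,"wz": 0,"x": 0,"y": 0,"z": 0,"jaw": 0.1},{"wx": 0,"wy": 0,"wz": 0,"x": 0,"y": 0,"z": 0,"jaw": 0.1},{"wx": 0,"wy": 0,"wz": 0,"x": 0,"y": 0,"z": 0,"jaw": 0.1},{"wx": 0,"wy": 0,"wz": 0,"x": 0,"y": 0,"z": 0,"jaw": 0.1},{"wx": 0,"wy": 0,"wz": 0,"x": 0,"y": 0,"z": 0,"jaw": 0.1}]}}

```text
clock: 3.57
tool_pos: [0.5219, -0.0168, 0.1371]
eef_rot: [180.0, -0.0, 44.5]
force: [-2.6, 0.2, 10.6]
grip_width: 0.562
grasp_force: 59.8
```

Call:
{"op": "play_rows", "data": {"moves": [{"wx": 0,"wy": 0,"wz": 0,"x": 0,"y": 0,"z": -0.1,"jaw": 0.1},{"wx": 0,"wy": 0,"wz": 0,"x": 0,"y": 0,"z": -0.25,"jaw": 0.1},{"wx": 0,"wy": 0,"wz": 0,"x": 0,"y": 0,"z": -0.4,"jaw": 0.1},{"wx": 0,"wy": 0,"wz": 0,"x": 0,"y": 0,"z": -0.4,"jaw": 0.1},{"wx": 0,"wy": 0,"wz": 0,"x": 0,"y": 0,"z": -0.4,"jaw": 0.1}]}}

```text
clock: 3.98
tool_pos: [0.5221, -0.0164, 0.2174]
eef_rot: [179.9, -0.1, 44.5]
force: [0.3, 0.3, -7.2]
grip_width: 0.563
grasp_force: 66.1
```

Run:
```python
from h import *
for n in ['scene','side','wrist']: shot(n,n+'4')
s=monitor.get_state();t=s['tool_pos'];print(t,s['eef_rot'],s['force'])
# held blade
p,d,W=cloud('wrist','wrist4');a=np.radians(s['eef_rot'][2]);dx,dy=W[...,0]-t[0],W[...,1]-t[1]
tx=dx*np.cos(a)+dy*np.sin(a);ty=dx*np.sin(a)-dy*np.cos(a);z=W[...,2]-t[2]
b=(d>0)&(abs(ty)<.022)&(tx>.025)&(tx<.12)&(abs(z)<.04)
print('plane',np.linalg.lstsq(np.c_[tx[b],ty[b],np.ones(b.sum())],z[b],rcond=None)[0],'end',np.percentile(tx[b],99.7))
# bare dome sphere fit, foot
for n in ['scene','side']:
    p,d,W=cloud(n,n+'4');x,y,z=[W[...,i] for i in range(3)]
    b=(d>0)&(np.hypot(x-.52,y+.016)<.05)&(z>.075)&(z<.13)
    P=W[b];A=np.c_[2*P,np.ones(len(P))];c=np.linalg.lstsq(A,(P**2).sum(1),rcond=None)[0]
    # with fixed radius refinement
    from scipy.optimize import least_squares
    r=least_squares(lambda c:np.linalg.norm(P-c,axis=1)-.06,c[:3],loss='soft_l1',f_scale=.002).x
    print(n,len(P),'sphere',c[:3],np.sqrt(c[3]+c[:3]@c[:3]),'R60:',r,'top',z[b].max())
    # crate rim
    b=(d>0)&(z>.05)&(z<.068)&(x>.3)&(x<.65)&(y>.2)&(y<.45)
    print('crate rim',rect(W[b]),np.median(z[b]))
    b=(d>0)&(z>-.005)&(z<.012)&(x>.38)&(x<.56)&(y>.28)&(y<.36);print('floor',np.median(z[b]))
```

```text
[ 0.52098888 -0.01654158  0.21525617] [-1.79934298e+02  7.88190742e-02  4.45141142e+01] [ 0.31471071  0.82053386 -6.86694632]
plane [ 0.00147163 -0.05022173 -0.00877197] end 0.10027702768784302
scene 680 sphere [ 0.51988679 -0.01566132  0.06886964] 0.05538478755836738 R60: [ 0.51818186 -0.01571599  0.06348343] top 0.12559137364294493
crate rim (array([472.3, 319.5]), array([161.8, 289. ]), 3.6) 0.05915011059206421
floor 0.0071811540992074985
side 871 sphere [ 0.5203872  -0.01388935  0.06435695] 0.057392671162211334 R60: [ 0.52110497 -0.01304807  0.06144211] top 0.12261634547589029
crate rim (array([473.9, 321. ]), array([165. , 282.3]), 3.7) 0.056116322994042706
floor 0.00446477463493733
```

View pics/side4.png

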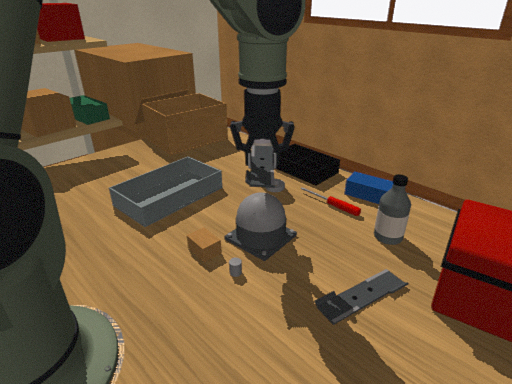

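The side view shows the blade lifted clear, with the dome bare at (262,215) and nothing else moved.

Run:
```python
from h import *
print(monitor.get_state()['joints'])
p,d,W=cloud('wrist','wrist4');b=(d>0)&(abs(W[...,2])<.01);P=W[b];print('bench plane wrist (world xy)',np.linalg.lstsq(np.c_[P[:,:2]-P[:,:2].mean(0),np.ones(len(P))],P[:,2],rcond=None)[0],len(P))
go([.505,.15,.215],24);go([.473,.32,.18],3.65);go([.473,.32,.18],183.65)
```

```text
[-27.55746844  26.32294478  30.88566031 110.59451295 -17.84801894
  47.91429982 -32.64437178]
bench plane wrist (world xy) [-0.0004922  -0.00144819  0.00078397] 111605
to [0.505, 0.15, 0.215] 24 shift [ 0.5268 -0.6498  0.0013] turn [-0.0003  0.0005  0.114 ] rows [5. 3.]
to [0.473, 0.32, 0.18] 3.65 shift [ 1.0089 -1.3679  0.1765] turn [-2.00e-04  5.00e-04  2.27e-01] rows [9. 6.]
to [0.473, 0.32, 0.18] 183.65 shift [ 1.0089 -1.3679  0.1765] turn [-7.00e-04 -2.00e-04 -7.73e-01] rows [ 9. 20.]
```

Call:
{"op": "play_rows", "data": {"moves": [{"wx": 0,"wy": 0,"wz": 0.114,"x": 0.527,"y": -0.65,"z": 0,"jaw": 0.1},{"wx": 0,"wy": 0,"wz": 0.114,"x": 0.527,"y": -0.65,"z": 0,"jaw": 0.1},{"wx": 0,"wy": 0,"wz": 0.114,"x": 0.527,"y": -0.65,"z": 0,"jaw": 0.1},{"wx": 0,"wy": 0,"wz": 0.114,"x": 0.527,"y": -0.65,"z": 0,"jaw": 0.1},{"wx": 0,"wy": 0,"wz": 0.114,"x": 0.527,"y": -0.65,"z": 0,"jaw": 0.1},{"wx": 0,"wy": 0,"wz": 0.114,"x": 0.527,"y": -0.65,"z": 0,"jaw": 0.1}]}}

```text
clock: 4.63
tool_pos: [0.5045, 0.1532, 0.2148]
eef_rot: [-180.0, 0.1, 24.3]
force: [-0.1, -0.3, -4.8]
grip_width: 0.558
grasp_force: 66.1
```

Run:
```python
from h import *
print(monitor.get_state()['joints'])
go([.473,.32,.16],3.65)
```

```text
[-49.49291909  28.14089012  36.01780068 109.89177508 -21.58040617
  48.92389897 -67.90649457]
to [0.473, 0.32, 0.16] 3.65 shift [ 0.2004 -0.8251  0.2737] turn [1.000e-04 7.000e-04 1.148e-01] rows [5. 3.]
```

Call:
{"op": "play_rows", "data": {"moves": [{"wx": 0,"wy": 0,"wz": 0.115,"x": 0.2,"y": -0.825,"z": 0,"jaw": 0.1},{"wx": 0,"wy": 0,"wz": 0.115,"x": 0.2,"y": -0.825,"z": 0,"jaw": 0.1},{"wx": 0,"wy": 0,"wz": 0.115,"x": 0.2,"y": -0.825,"z": 0,"jaw": 0.1},{"wx": 0,"wy": 0,"wz": 0.115,"x": 0.2,"y": -0.825,"z": 0,"jaw": 0.1},{"wx": 0,"wy": 0,"wz": 0.115,"x": 0.2,"y": -0.825,"z": 0.1,"jaw": 0.1},{"wx": 0,"wy": 0,"wz": 0.115,"x": 0.2,"y": -0.825,"z": 0.274,"jaw": 0.1},{"wx": 0,"wy": 0,"wz": 0.115,"x": 0.2,"y": -0.825,"z": 0.274,"jaw": 0.1},{"wx": 0,"wy": 0,"wz": 0.115,"x": 0.2,"y": -0.825,"z": 0.274,"jaw": 0.1}]}}

```text
clock: 5.3
tool_pos: [0.4747, 0.3153, 0.1599]
eef_rot: [179.8, 0.2, 3.2]
force: [0.4, -1.1, -4.2]
grip_width: 0.559
grasp_force: 66.4
```

Run:
```python
from h import *
print(monitor.get_state()['joints'])
shot('wrist','w5');p,d,W=cloud('wrist','w5');x,y,z=[W[...,i] for i in range(3)]
b=(d>0)&(z>.052)&(z<.066)&(x>.28)&(x<.66)&(y>.2)&(y<.44);print('rim',rect(W[b]),np.median(z[b]))
b=(d>0)&(z>-.003)&(z<.012)&(x>.35)&(x<.58)&(y>.26)&(y<.38);print('floor',np.median(z[b]),b.sum())
go([.473,.32,.0255],3.65)
```

```text
[-65.16088645  37.68384432  37.77165865 106.1315476  -30.67834132
  47.0180878  -98.29909391]
rim (array([477. , 320.5]), array([160.3, 275. ]), 3.8) 0.059859189840359234
floor 0.005619619289343986 2160
to [0.473, 0.32, 0.0255] 3.65 shift [-0.0115 -0.024   0.6793] turn [ 0.0005  0.0002 -0.0025] rows [4. 1.]
```

View pics/w5.png

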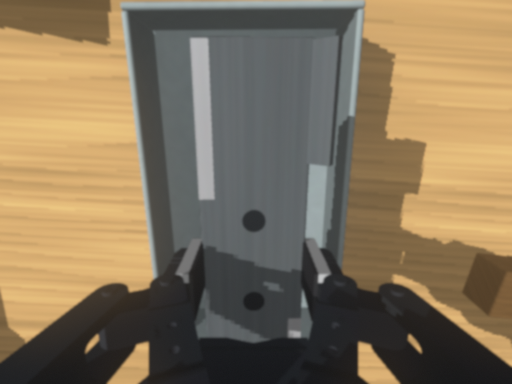

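The wrist view shows the held blade over the crate, in line with it and inside its walls, with the holes at (254,220) and (254,301).

Call:
{"op": "play_rows", "data": {"moves": [{"wx": 0,"wy": 0,"wz": -0.002,"x": -0.008,"y": -0.02,"z": 0.15,"jaw": 0.1},{"wx": 0,"wy": 0,"wz": -0.002,"x": -0.008,"y": -0.02,"z": 0.3,"jaw": 0.1},{"wx": 0,"wy": 0,"wz": -0.002,"x": -0.008,"y": -0.02,"z": 0.45,"jaw": 0.1},{"wx": 0,"wy": 0,"wz": -0.002,"x": -0.008,"y": -0.02,"z": 0.55,"jaw": 0.1},{"wx": 0,"wy": 0,"wz": -0.002,"x": -0.008,"y": -0.02,"z": 0.6,"jaw": 0.1},{"wx": 0,"wy": 0,"wz": -0.002,"x": -0.008,"y": -0.02,"z": 0.64,"jaw": 0.1},{"wx": 0,"wy": 0,"wz": -0.002,"x": -0.008,"y": -0.02,"z": 0.66,"jaw": 0.1},{"wx": 0,"wy": 0,"wz": -0.002,"x": -0.008,"y": -0.02,"z": 0.66,"jaw": 0.1},{"wx": 0,"wy": 0,"wz": -0.002,"x": -0.008,"y": -0.02,"z": 0.66,"jaw": 0.1}]}}

```text
clock: 6.1
tool_pos: [0.4739, 0.321, 0.0306]
eef_rot: [-180.0, -0.1, 3.6]
force: [-0.9, -0.2, -5.9]
grip_width: 0.559
grasp_force: 66.4
```

Call:
{"op": "play_rows", "data": {"moves": [{"wx": 0,"wy": 0,"wz": 0,"x": 0,"y": 0,"z": 0.008,"jaw": 0.1},{"wx": 0,"wy": 0,"wz": 0,"x": 0,"y": 0,"z": 0.015,"jaw": 0.1},{"wx": 0,"wy": 0,"wz": 0,"x": 0,"y": 0,"z": 0.015,"jaw": 0.1},{"wx": 0,"wy": 0,"wz": 0,"x": 0,"y": 0,"z": 0.015,"jaw": 0.1}]}}

```text
clock: 6.43
tool_pos: [0.4734, 0.3209, 0.0267]
eef_rot: [-180.0, -0.0, 3.7]
force: [0.4, -0.3, -6.8]
grip_width: 0.557
grasp_force: 66.4
```

Call:
{"op": "play_rows", "data": {"moves": [{"wx": 0,"wy": 0,"wz": 0,"x": 0,"y": 0,"z": 0.009,"jaw": 0.1},{"wx": 0,"wy": 0,"wz": 0,"x": 0,"y": 0,"z": 0.009,"jaw": 0.1},{"wx": 0,"wy": 0,"wz": 0,"x": 0,"y": 0,"z": 0.009,"jaw": -0.17},{"wx": 0,"wy": 0,"wz": 0,"x": 0,"y": 0,"z": 0.009,"jaw": -0.35},{"wx": 0,"wy": 0,"wz": 0,"x": 0,"y": 0,"z": 0.009,"jaw": -0.35},{"wx": 0,"wy": 0,"wz": 0,"x": 0,"y": 0,"z": 0.009,"jaw": -0.35},{"wx": 0,"wy": 0,"wz": 0,"x": 0,"y": 0,"z": -0.1,"jaw": -0.35},{"wx": 0,"wy": 0,"wz": 0,"x": 0,"y": 0,"z": -0.25,"jaw": -0.35},{"wx": 0,"wy": 0,"wz": 0,"x": 0,"y": 0,"z": -0.45,"jaw": -0.35},{"wx": 0,"wy": 0,"wz": 0,"x": 0,"y": 0,"z": -0.65,"jaw": -0.35},{"wx": 0,"wy": 0,"wz": 0,"x": 0,"y": 0,"z": -0.85,"jaw": -0.35},{"wx": 0,"wy": 0,"wz": 0,"x": 0,"y": 0,"z": -0.85,"jaw": -0.35}]}}

```text
clock: 7.43
tool_pos: [0.4758, 0.3216, 0.2032]
eef_rot: [-179.7, -0.4, 3.6]
force: [0.8, 0.5, -0.5]
grip_width: 0.671
grasp_force: 0.0
```

Run:
```python
from h import *
shot('wrist','w6');strip('w6',.006,.0175)
p,d,W=cloud('wrist','w6');x,y,z=[W[...,i] for i in range(3)]
b=(d>0)&(abs(x-.474)<.045)&(abs(y-.32)<.022)&(z<.05);P=W[b]
print('blade plane',np.linalg.lstsq(np.c_[P[:,:2]-P[:,:2].mean(0),np.ones(len(P))],P[:,2],rcond=None)[0])
go([.56,.15,.21],-8)
```

```text
[0.4747 0.3217 0.2001] [-179.8   -0.3    3.7] 7.4833 0.6744228431291304
tx ends [-0.13647637  0.13436633] z 0.011293265746063375
[[-40.  -43.9  43.5]
 [-30.  -47.4  45.5]
 [-20.  -46.1  44.8]
 [-10.  -46.8  43.4]
 [  0.  -42.9  42.7]
 [ 10.  -42.5  45.8]
 [ 20.  -46.5  45.6]
 [ 30.  -44.6  45. ]
 [ 40.  -46.1  42.5]]
yaw off -0.0609026747983419 ty at 0 -0.00045022892779896396
blade plane [-0.00026841 -0.00138888  0.01158354]
to [0.56, 0.15, 0.21] -8 shift [ 0.3713  0.8836 -0.0512] turn [-0.0014 -0.0013  0.0647] rows [5. 2.]
```

The crate blade lies flat: its top is at 11 mm and it has no slope. Next, over to the other blade.

Call:
{"op": "play_rows", "data": {"moves": [{"wx": 0,"wy": 0,"wz": 0,"x": 0,"y": 1,"z": -0.05,"jaw": -0.3},{"wx": 0,"wy": 0,"wz": 0,"x": 0,"y": 1,"z": -0.05,"jaw": -0.3},{"wx": 0,"wy": 0,"wz": 0,"x": 0,"y": 1,"z": -0.05,"jaw": -0.3},{"wx": 0,"wy": 0,"wz": 0,"x": 0,"y": 1,"z": -0.05,"jaw": -0.3},{"wx": 0,"wy": 0,"wz": 0,"x": 0,"y": 1,"z": -0.05,"jaw": -0.3}]}}

```text
clock: 7.9
tool_pos: [0.4855, 0.1182, 0.2062]
eef_rot: [180.0, 0.0, 3.6]
force: [0.2, 0.5, -0.1]
grip_width: 0.649
grasp_force: 0.0
```

Call:
{"op": "play_rows", "data": {"moves": [{"wx": 0,"wy": 0,"wz": 0,"x": 0,"y": 1,"z": 0,"jaw": -0.3},{"wx": 0,"wy": 0,"wz": 0,"x": 0,"y": 1,"z": 0,"jaw": -0.3},{"wx": 0,"wy": 0,"wz": 0,"x": 0,"y": 1,"z": 0,"jaw": -0.3},{"wx": 0,"wy": 0,"wz": 0,"x": 0,"y": 1,"z": 0,"jaw": -0.3},{"wx": 0,"wy": 0,"wz": 0,"x": 0,"y": 1,"z": 0,"jaw": -0.3}]}}

```text
clock: 8.32
tool_pos: [0.4981, -0.0814, 0.2062]
eef_rot: [180.0, 0.0, 3.6]
force: [-0.4, 0.1, 0.1]
grip_width: 0.653
grasp_force: 0.0
```

Call:
{"op": "play_rows", "data": {"moves": [{"wx": 0,"wy": 0,"wz": 0.095,"x": 0,"y": 1,"z": 0,"jaw": -0.3},{"wx": 0,"wy": 0,"wz": 0.095,"x": 0,"y": 1,"z": 0,"jaw": -0.3},{"wx": 0,"wy": 0,"wz": 0.095,"x": 0,"y": 1,"z": 0,"jaw": -0.3},{"wx": 0,"wy": 0,"wz": 0.095,"x": 0,"y": 1,"z": 0,"jaw": -0.3},{"wx": 0,"wy": 0,"wz": 0.095,"x": 0,"y": 1,"z": 0,"jaw": -0.3},{"wx": 0,"wy": 0,"wz": 0.095,"x": 0,"y": 1,"z": 0,"jaw": -0.3}]}}

```text
clock: 8.82
tool_pos: [0.5098, -0.285, 0.2062]
eef_rot: [179.8, -0.0, -13.8]
force: [-0.5, -0.7, -0.2]
grip_width: 0.648
grasp_force: 0.0
```

Run:
```python
from h import *
print(monitor.get_state()['joints'],monitor.get_state()['clock'])
go([.5265,-.299,.15],-13.4)
```

```text
[ -5.14257924  36.25074359  42.83739715 102.3005297  -29.8402316
  53.32478481 -53.31952124] 8.8167
to [0.5265, -0.299, 0.15] -13.4 shift [0.0979 0.0472 0.2811] turn [ 0.0011 -0.0001 -0.0025] rows [2. 1.]
```

Call:
{"op": "play_rows", "data": {"moves": [{"wx": 0,"wy": 0,"wz": 0,"x": 0.098,"y": 0.047,"z": 0.28,"jaw": -0.3},{"wx": 0,"wy": 0,"wz": 0,"x": 0.098,"y": 0.047,"z": 0.28,"jaw": -0.3},{"wx": 0,"wy": 0,"wz": 0,"x": 0.098,"y": 0.047,"z": 0.28,"jaw": -0.3},{"wx": 0,"wy": 0,"wz": 0,"x": 0.098,"y": 0.047,"z": 0.28,"jaw": -0.3},{"wx": 0,"wy": 0,"wz": 0,"x": 0.098,"y": 0.047,"z": 0.28,"jaw": -0.3},{"wx": 0,"wy": 0,"wz": 0,"x": 0.098,"y": 0.047,"z": 0.28,"jaw": -0.3},{"wx": 0,"wy": 0,"wz": 0,"x": 0.098,"y": 0.047,"z": 0.28,"jaw": -0.3}]}}

```text
clock: 9.4
tool_pos: [0.5287, -0.2915, 0.1517]
eef_rot: [180.0, -0.1, -13.4]
force: [0.0, 0.8, 0.6]
grip_width: 0.653
grasp_force: 0.0
```

Run:
```python
from h import *
shot('wrist','w7');strip('w7',.0035,.0085)
```

```text
[ 0.5287 -0.2915  0.1515] [-1.80e+02 -1.00e-01 -1.34e+01] 9.45 0.6528938049781545
tx ends [-0.09900587  0.09922747] z 0.006651938225326448
[[-40.  -15.7  31.3]
 [-30.  -16.4  30.8]
 [-20.  -16.3  31.5]
 [-10.  -16.2  31.1]
 [  0.  -16.   31.7]
 [ 10.  -15.9  31.4]
 [ 20.  -15.7  31.9]
 [ 30.  -15.5  31.6]
 [ 40.  -15.3  32.2]]
yaw off -0.6181437281632711 ty at 0 0.007820699118360728
```

View pics/w7.png

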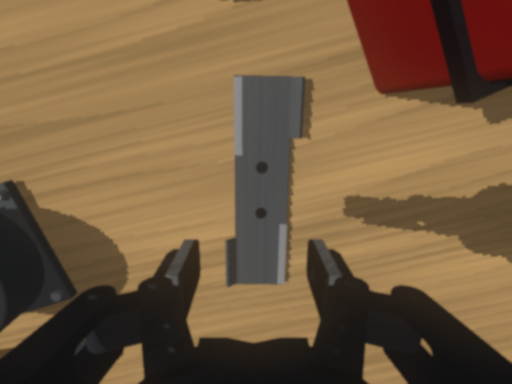

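The wrist view shows the next blade upright in the picture, with its holes at (262,167) and (261,213), slightly right of the jaws' centre line.

Run:
```python
from h import *
a=ray('wrist','w7',262,167,.006);b=ray('wrist','w7',261,213,.006);T=T_tool()
print((a+b)/2,np.linalg.norm(a-b),(np.linalg.inv(T)@np.r_[(a+b)/2,1]))
```

```text
[ 0.52657633 -0.29902014  0.006     ] 0.04452486022640009 [-4.60840528e-04  7.84820587e-03  1.45518102e-01  1.00000000e+00]
```

Call:
{"op": "play_rows", "data": {"moves": [{"wx": 0,"wy": 0,"wz": 0.0034,"x": 0,"y": 0.039,"z": 0.2,"jaw": -0.3},{"wx": 0,"wy": 0,"wz": 0.0034,"x": 0,"y": 0.039,"z": 0.4,"jaw": -0.3},{"wx": 0,"wy": 0,"wz": 0.0034,"x": 0,"y": 0.039,"z": 0.57,"jaw": -0.3},{"wx": 0,"wy": 0,"wz": 0.0034,"x": 0,"y": 0.039,"z": 0.57,"jaw": -0.3},{"wx": 0,"wy": 0,"wz": 0.0034,"x": 0,"y": 0.039,"z": 0.57,"jaw": -0.3},{"wx": 0,"wy": 0,"wz": 0.0034,"x": 0,"y": 0.039,"z": 0.57,"jaw": -0.3}]}}

```text
clock: 9.95
tool_pos: [0.5273, -0.3, 0.0387]
eef_rot: [180.0, -0.1, -14.1]
force: [0.3, -1.0, -0.2]
grip_width: 0.651
grasp_force: 0.0
```

Run:
```python
from h import *
shot('wrist','w8');strip('w8',.0035,.0085)
s=monitor.get_state();t=s['tool_pos'];a=np.radians(s['eef_rot'][2])
p,d,W=cloud('wrist','w8');dx,dy,z=W[...,0]-t[0],W[...,1]-t[1],W[...,2]
tx=dx*np.cos(a)+dy*np.sin(a);ty=dx*np.sin(a)-dy*np.cos(a)
b=(d>0)&(abs(tx)<.012)&(abs(ty)>.026)&(abs(ty)<.033)&(z>.0115)
print('tips',np.round((t[2]-np.sort(z[b])[:8])*1000,1))
```

```text
[ 0.5276 -0.3     0.039 ] [180.   -0.2 -14.1] 10.0 0.6548871751265884
tx ends [-0.06656625  0.09843363] z 0.006601135464717411
[[-40.  -24.7  23.4]
 [-30.  -24.7  23.2]
 [-20.  -24.6  22.8]
 [-10.  -24.8  22.9]
 [  0.  -24.8  23.1]
 [ 10.  -24.8  22.9]
 [ 20.  -24.8  22.8]
 [ 30.  -24.7  23. ]
 [ 40.  -25.   22.9]]
yaw off 0.216157701980793 ty at 0 -0.0008808368696928666
tips [18.8 17.6 17.5 17.5 17.5 17.4 17.4 17.2]
```

Call:
{"op": "play_rows", "data": {"moves": [{"wx": 0,"wy": 0,"wz": 0,"x": -0.004,"y": -0.004,"z": 0.05,"jaw": -0.3},{"wx": 0,"wy": 0,"wz": 0,"x": -0.004,"y": -0.004,"z": 0.09,"jaw": -0.3},{"wx": 0,"wy": 0,"wz": 0,"x": -0.004,"y": -0.004,"z": 0.09,"jaw": -0.3},{"wx": 0,"wy": 0,"wz": 0,"x": -0.004,"y": -0.004,"z": 0.09,"jaw": -0.3},{"wx": 0,"wy": 0,"wz": 0,"x": -0.004,"y": -0.004,"z": 0.09,"jaw": -0.3}]}}

```text
clock: 10.42
tool_pos: [0.526, -0.2983, 0.0186]
eef_rot: [-180.0, -0.0, -14.1]
force: [-0.0, 0.0, -0.5]
grip_width: 0.648
grasp_force: 0.0
```

Call:
{"op": "play_rows", "data": {"squeeze": 60, "moves": [{"wx": 0,"wy": 0,"wz": 0,"x": 0,"y": 0,"z": -0.008,"jaw": -0.3},{"wx": 0,"wy": 0,"wz": 0,"x": 0,"y": 0,"z": -0.008,"jaw": -0.3},{"wx": 0,"wy": 0,"wz": 0,"x": 0,"y": 0,"z": -0.008,"jaw": 0.1},{"wx": 0,"wy": 0,"wz": 0,"x": 0,"y": 0,"z": -0.008,"jaw": 0.1},{"wx": 0,"wy": 0,"wz": 0,"x": 0,"y": 0,"z": -0.008,"jaw": 0.1},{"wx": 0,"wy": 0,"wz": 0,"x": 0,"y": 0,"z": -0.008,"jaw": 0.1},{"wx": 0,"wy": 0,"wz": 0,"x": 0,"y": 0,"z": -0.008,"jaw": 0.1}]}}

```text
clock: 11.0
tool_pos: [0.5261, -0.2985, 0.0208]
eef_rot: [-180.0, -0.0, -14.1]
force: [-3.2, 0.6, 12.9]
grip_width: 0.563
grasp_force: 59.8
```

Lift gently, then check how the blade sits in the jaws.

Call:
{"op": "play_rows", "data": {"moves": [{"wx": 0,"wy": 0,"wz": 0,"x": 0,"y": 0,"z": -0.1,"jaw": 0.1},{"wx": 0,"wy": 0,"wz": 0,"x": 0,"y": 0,"z": -0.3,"jaw": 0.1},{"wx": 0,"wy": 0,"wz": 0,"x": 0,"y": 0,"z": -0.5,"jaw": 0.1},{"wx": 0,"wy": 0,"wz": 0,"x": 0,"y": 0,"z": -0.7,"jaw": 0.1},{"wx": 0,"wy": 0,"wz": 0,"x": 0,"y": 0,"z": -0.9,"jaw": 0.1},{"wx": 0,"wy": 0,"wz": 0,"x": 0,"y": 0,"z": -0.9,"jaw": 0.1},{"wx": 0,"wy": 0,"wz": 0,"x": 0,"y": 0,"z": -0.9,"jaw": 0.1},{"wx": 0,"wy": 0,"wz": 0,"x": 0,"y": 0,"z": -0.9,"jaw": 0.1}]}}

```text
clock: 11.67
tool_pos: [0.5257, -0.2975, 0.199]
eef_rot: [-180.0, 0.1, -14.0]
force: [0.4, 0.7, -5.6]
grip_width: 0.554
grasp_force: 65.2
```

```bash
cat >> h.py <<'E'
def held(name):
    shot('wrist',name);s=monitor.get_state();t=s['tool_pos'];print(t,s['eef_rot'],s['force'])
    p,d,M=load(name);f,cx,cy=K(cams.camera_info('wrist'));v,u=np.mgrid[0:384,0:512]
    C=np.array(cams.camera_info('wrist')['tool_from_camera']);P=np.stack([(u-cx)/f*d,-(v-cy)/f*d,-d],-1)@C[:3,:3].T+C[:3,3]
    tx,ty,z=P[...,0],P[...,1],P[...,2]
    b=(d>0)&(abs(ty)<.022)&(tx>.022)&(tx<.12)&(abs(z)<.03)&(p.max(2)>45)
    m=b&(tx<.045)|b&(abs(ty)<.02)
    print('plane (tool z, down)',np.linalg.lstsq(np.c_[tx[m],ty[m],np.ones(m.sum())],z[m],rcond=None)[0],'end',np.percentile(tx[b],[99,99.7]))
    h=b&(p.max(2)<70)&(tx<.035);print('hole px',h.sum())
E
python3 - <<'E'
from h import *
held('w9');go([.5215,-.12,.2],-14);print(monitor.get_state()['joints'])
E
```

```text
[ 0.52544449 -0.29756502  0.19847801] [-1.79960642e+02  1.32704673e-01 -1.40445191e+01] [-0.73627561 -0.07198952 -6.09482213]
plane (tool z, down) [0.00215538 0.00353963 0.01443865] end [0.10021286 0.10070624]
hole px 73
to [0.5215, -0.12, 0.2] -14 shift [-0.2346 -0.8565 -0.0065] turn [-0.0002  0.0007 -0.0002] rows [5. 1.]
[ -3.28874399  38.56916631  42.11112061  99.42066997 -30.94637095
  54.37956172 -52.76978775]
```

Call:
{"op": "play_rows", "data": {"moves": [{"wx": 0,"wy": 0,"wz": 0,"x": -0.235,"y": -0.857,"z": 0,"jaw": 0.1},{"wx": 0,"wy": 0,"wz": 0,"x": -0.235,"y": -0.857,"z": 0,"jaw": 0.1},{"wx": 0,"wy": 0,"wz": 0,"x": -0.235,"y": -0.857,"z": 0,"jaw": 0.1},{"wx": 0,"wy": 0,"wz": 0,"x": -0.235,"y": -0.857,"z": 0,"jaw": 0.1},{"wx": 0,"wy": 0,"wz": 0,"x": -0.235,"y": -0.857,"z": 0,"jaw": 0.1}]}}

```text
clock: 12.13
tool_pos: [0.5213, -0.1139, 0.1979]
eef_rot: [-179.9, 0.3, -13.7]
force: [1.8, 0.5, -4.2]
grip_width: 0.554
grasp_force: 65.3
```

Run:
```python
from h import *
go([.5203,-.0149,.175],-14)
```

```text
to [0.5203, -0.0149, 0.175] -14 shift [-0.1218 -0.4794  0.1161] turn [-0.0006  0.0015  0.0015] rows [3. 1.]
```

Call:
{"op": "play_rows", "data": {"moves": [{"wx": 0,"wy": 0,"wz": 0,"x": -0.122,"y": -0.48,"z": 0.05,"jaw": 0.1},{"wx": 0,"wy": 0,"wz": 0,"x": -0.122,"y": -0.48,"z": 0.116,"jaw": 0.1},{"wx": 0,"wy": 0,"wz": 0,"x": -0.122,"y": -0.48,"z": 0.116,"jaw": 0.1},{"wx": 0,"wy": 0,"wz": 0,"x": -0.122,"y": -0.48,"z": 0.116,"jaw": 0.1},{"wx": 0,"wy": 0,"wz": 0,"x": -0.122,"y": -0.48,"z": 0.116,"jaw": 0.1},{"wx": 0,"wy": 0,"wz": 0,"x": -0.122,"y": -0.48,"z": 0.116,"jaw": 0.1},{"wx": 0,"wy": 0,"wz": 0,"x": -0.122,"y": -0.48,"z": 0.116,"jaw": 0.1},{"wx": 0,"wy": 0,"wz": 0,"x": -0.122,"y": -0.48,"z": 0.116,"jaw": 0.1},{"wx": 0,"wy": 0,"wz": 0,"x": -0.122,"y": -0.48,"z": 0.116,"jaw": 0.1},{"wx": 0,"wy": 0,"wz": 0,"x": -0.122,"y": -0.48,"z": 0.116,"jaw": 0.1}]}}

```text
clock: 12.97
tool_pos: [0.5217, -0.0221, 0.177]
eef_rot: [-180.0, -0.0, -14.1]
force: [0.8, 0.6, -4.4]
grip_width: 0.556
grasp_force: 65.4
```

Run:
```python
from h import *
held('w10')
q=[]
for i in range(8):
    cams.camera('wrist');s=monitor.get_state();q.append(np.r_[s['tool_pos'],s['eef_rot'][:2]])
q=np.array(q);q[:,3]=q[:,3]%360-180;print(np.round(q.mean(0),5),np.round(q.std(0),5))
# recentre
T=T_tool();T[:3,3]=q[:,:3].mean(0);print('shift',(T[:3,:3].T@(np.array([.5203,-.0149,.1424])-T[:3,3]))/.2,monitor.get_state()['clock'])
```

```text
[ 0.52171498 -0.02196443  0.17697378] [-1.79996981e+02 -8.69210350e-03 -1.40997792e+01] [-0.12247139  0.11077578 -5.82238918]
plane (tool z, down) [0.00161971 0.00348211 0.01441105] end [0.10016338 0.10068078]
hole px 75
[ 0.5217  -0.02166  0.17694  0.00143 -0.00243] [1.00e-05 9.00e-05 2.00e-05 2.13e-03 1.57e-03]
shift [-0.01498284 -0.03109984  0.17267518] 13.4167
```

Call:
{"op": "play_rows", "data": {"moves": [{"wx": 0,"wy": 0,"wz": 0,"x": -0.015,"y": -0.031,"z": 0,"jaw": 0.1},{"wx": 0,"wy": 0,"wz": 0,"x": -0.015,"y": -0.031,"z": 0.06,"jaw": 0.1},{"wx": 0,"wy": 0,"wz": 0,"x": -0.015,"y": -0.031,"z": 0.11,"jaw": 0.1},{"wx": 0,"wy": 0,"wz": 0,"x": -0.015,"y": -0.031,"z": 0.14,"jaw": 0.1},{"wx": 0,"wy": 0,"wz": 0,"x": -0.015,"y": -0.031,"z": 0.155,"jaw": 0.1},{"wx": 0,"wy": 0,"wz": 0,"x": -0.015,"y": -0.031,"z": 0.155,"jaw": 0.1},{"wx": 0,"wy": 0,"wz": 0,"x": -0.015,"y": -0.031,"z": 0.155,"jaw": 0.1},{"wx": 0,"wy": 0,"wz": 0,"x": -0.015,"y": -0.031,"z": 0.155,"jaw": 0.1},{"wx": 0,"wy": 0,"wz": 0,"x": -0.015,"y": -0.031,"z": 0.155,"jaw": 0.1},{"wx": 0,"wy": 0,"wz": 0,"x": -0.015,"y": -0.031,"z": 0.155,"jaw": 0.1}]}}

```text
clock: 14.25
tool_pos: [0.5204, -0.0148, 0.1462]
eef_rot: [-180.0, -0.0, -14.1]
force: [-0.4, -0.1, -5.3]
grip_width: 0.553
grasp_force: 65.4
```

Run:
```python
from h import *
for i in range(4): cams.camera('wrist')
go([.5203,-.0149,.1422],-14.1);s=monitor.get_state();print(s['tool_pos'],s['force'])
```

```text
to [0.5203, -0.0149, 0.1422] -14.1 shift [-0.0001  0.0007  0.0191] turn [-0.     -0.      0.0002] rows [1. 1.]
[ 0.52034472 -0.01477651  0.14601338] [ 0.01664176 -0.41306026 -4.95349635]
```

Call:
{"op": "play_rows", "data": {"moves": [{"wx": 0,"wy": 0,"wz": 0,"x": 0,"y": 0.0005,"z": 0.006,"jaw": 0.1},{"wx": 0,"wy": 0,"wz": 0,"x": 0,"y": 0.0005,"z": 0.011,"jaw": 0.1},{"wx": 0,"wy": 0,"wz": 0,"x": 0,"y": 0.0005,"z": 0.014,"jaw": 0.1},{"wx": 0,"wy": 0,"wz": 0,"x": 0,"y": 0.0005,"z": 0.016,"jaw": 0.1},{"wx": 0,"wy": 0,"wz": 0,"x": 0,"y": 0.0005,"z": 0.016,"jaw": 0.1},{"wx": 0,"wy": 0,"wz": 0,"x": 0,"y": 0.0005,"z": 0.016,"jaw": 0.1},{"wx": 0,"wy": 0,"wz": 0,"x": 0,"y": 0.0005,"z": 0.016,"jaw": 0.1},{"wx": 0,"wy": 0,"wz": 0,"x": 0,"y": 0.0005,"z": 0.016,"jaw": 0.1}]}}

```text
clock: 15.12
tool_pos: [0.5203, -0.0149, 0.1428]
eef_rot: [-180.0, 0.0, -14.1]
force: [-1.5, 1.3, 2.5]
grip_width: 0.552
grasp_force: 66.2
```

Call:
{"op": "play_rows", "data": {"squeeze": 20, "moves": [{"wx": 0,"wy": 0,"wz": 0,"x": 0,"y": 0,"z": 0,"jaw": 0.1},{"wx": 0,"wy": 0,"wz": 0,"x": 0,"y": 0,"z": 0,"jaw": 0.1},{"wx": 0,"wy": 0,"wz": 0,"x": 0,"y": 0,"z": 0,"jaw": -0.1},{"wx": 0,"wy": 0,"wz": 0,"x": 0,"y": 0,"z": 0,"jaw": -0.13},{"wx": 0,"wy": 0,"wz": 0,"x": 0,"y": 0,"z": 0,"jaw": -0.16},{"wx": 0,"wy": 0,"wz": 0,"x": 0,"y": 0,"z": 0,"jaw": -0.2},{"wx": 0,"wy": 0,"wz": 0,"x": 0,"y": 0,"z": 0,"jaw": -0.25},{"wx": 0,"wy": 0,"wz": 0,"x": 0,"y": 0,"z": 0,"jaw": -0.3},{"wx": 0,"wy": 0,"wz": 0,"x": 0,"y": 0,"z": 0,"jaw": -0.3},{"wx": 0,"wy": 0,"wz": 0,"x": 0,"y": 0,"z": 0,"jaw": -0.3},{"wx": 0,"wy": 0,"wz": 0,"x": 0,"y": 0,"z": 0,"jaw": -0.3},{"wx": 0,"wy": 0,"wz": 0,"x": 0,"y": 0,"z": 0,"jaw": -0.3},{"wx": 0,"wy": 0,"wz": 0,"x": 0,"y": 0,"z": 0,"jaw": -0.3},{"wx": 0,"wy": 0,"wz": 0,"x": 0,"y": 0,"z": 0,"jaw": -0.3}]}}

```text
clock: 16.28
tool_pos: [0.5203, -0.0149, 0.1427]
eef_rot: [180.0, -0.0, -14.1]
force: [-0.6, -0.2, -1.2]
grip_width: 0.651
grasp_force: 0.0
```

Run:
```python
from h import *
held('w11');
for i in range(6): cams.camera('wrist')
held('w12');print(monitor.get_state()['clock'])
```

```text
[ 0.5202631  -0.01493108  0.14270827] [ 1.79999624e+02 -3.75093087e-04 -1.40644761e+01] [ 0.10374244  0.51976693 -0.60661927]
plane (tool z, down) [0.01114973 0.01117229 0.01427517] end [0.09991679 0.10040957]
hole px 102
[ 0.5202428  -0.01493047  0.14268815] [ 1.79997856e+02  2.49184626e-03 -1.40621344e+01] [-0.63833695  0.62894839 -0.04749135]
plane (tool z, down) [0.01170386 0.01179112 0.01423101] end [0.09992808 0.1004008 ]
hole px 111
16.6833
```

Call:
{"op": "play_rows", "data": {"moves": [{"wx": 0,"wy": 0,"wz": 0,"x": 0,"y": 0,"z": 0,"jaw": -0.45},{"wx": 0,"wy": 0,"wz": 0,"x": 0,"y": 0,"z": 0,"jaw": -0.45},{"wx": 0,"wy": 0,"wz": 0,"x": 0,"y": 0,"z": -0.05,"jaw": -0.45},{"wx": 0,"wy": 0,"wz": 0,"x": 0,"y": 0,"z": -0.12,"jaw": -0.45},{"wx": 0,"wy": 0,"wz": 0,"x": 0,"y": 0,"z": -0.22,"jaw": -0.45},{"wx": 0,"wy": 0,"wz": 0,"x": 0,"y": 0,"z": -0.35,"jaw": -0.45},{"wx": 0,"wy": 0,"wz": 0,"x": 0,"y": 0,"z": -0.5,"jaw": -0.45},{"wx": 0,"wy": 0,"wz": 0,"x": 0,"y": 0,"z": -0.5,"jaw": -0.45},{"wx": 0,"wy": 0,"wz": 0,"x": 0,"y": 0,"z": -0.5,"jaw": -0.45},{"wx": 0,"wy": 0,"wz": 0,"x": 0,"y": 0,"z": -0.5,"jaw": -0.45},{"wx": 0,"wy": 0,"wz": 0,"x": 0,"y": 0,"z": -0.5,"jaw": -0.45},{"wx": 0,"wy": 0,"wz": 0,"x": 0,"y": 0,"z": -0.5,"jaw": -0.45}]}}

```text
clock: 17.68
tool_pos: [0.5199, -0.015, 0.2422]
eef_rot: [180.0, 0.1, -14.1]
force: [0.2, 0.4, -0.5]
grip_width: 0.728
grasp_force: 0.0
```

Run:
```python
from h import *
def chk(name):
    shot('wrist',name);p,d,W=cloud('wrist',name);T=T_tool();Q=(W-T[:3,3])@T[:3,:3]
    b=(d>0)&(abs(Q[...,1])<.02)&(abs(Q[...,0])<.095)&(W[...,2]>.115)&(W[...,2]<.14)
    P=W[b];q=Q[b];c=np.linalg.lstsq(np.c_[q[:,:2],np.ones(len(q))],P[:,2],rcond=None)[0];print('slopes deg',np.degrees(c[:2]),'z',c[2],len(P),'tx',np.percentile(q[:,0],[.3,99.7]))
    f=(d>0)&(abs(W[...,2])<.006);P=W[f];print(' bench',np.linalg.lstsq(np.c_[Q[f][:,:2],np.ones(f.sum())],P[:,2],rcond=None)[0])
for i in range(3):
    chk(f'w13{i}')
    for j in range(4): cams.camera('wrist')
shot('scene','s13');shot('side','d13');print(monitor.get_state()['clock'])
```

```text
slopes deg [-0.63863305 -0.51554109] z 0.1284762138253024 10763 tx [-0.09404447  0.09449175]
 bench [-0.00027298 -0.00064451  0.00067658]
slopes deg [-0.64434465 -0.48483303] z 0.12844850387483375 10736 tx [-0.09427899  0.09457502]
 bench [-0.00033198 -0.00063698  0.00066582]
slopes deg [-0.63451445 -0.48232648] z 0.12845064577239185 10728 tx [-0.09423337  0.09462054]
 bench [-0.00031617 -0.0005921   0.00064318]
18.5333
```

View pics/s13.png

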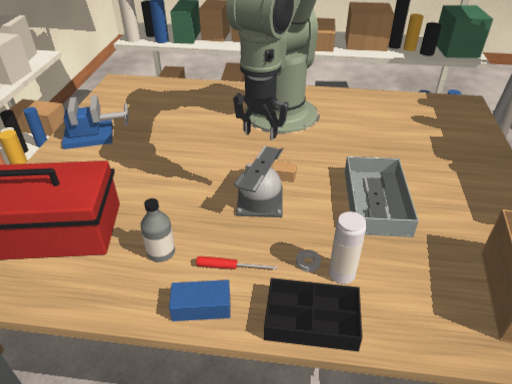

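The scene view shows the next blade resting on the dome at (262,167) and the checked blade flat in the crate at (377,197). Nothing else has moved. The balanced blade is still and within 0.8° of level, and the gripper is about 90 mm clear of it.

```bash
python3 -c "
from workcell import sign_off;print(sign_off())"
```

```text
the job is handed in; nothing more can be done
None
```

The checked blade lies flat on the crate floor, the next blade rests by itself on the dome within about 0.8° of level, and the job was handed in at about 18.5 s with the gripper clear and nothing else on the bench seen to move.

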